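# Close and label a parts carton

### The arm

A 6-joint arm with a two-finger parallel gripper is mounted at the origin on the work surface. World frame = base frame: x ahead of the robot, y to its left, z up, the work surface at z = 0. Lengths are in m, angles in rad, forces in N, time in s.
With the tool pointing down it reaches from about 0.375 to 0.975 m from the base axis. Payload 3.8 kg.
Tool frame: the origin (TCP) lies at the centre of the arm's flange, where the gripper is bolted on; the fingertips stand 173 mm ahead of it and the grasp point (between the pads) lies 155 mm ahead of it (bot.tip_reach is the distance from the TCP to the fingertips, in m); z points along the fingers, y is the line along which they close (so a half turn about z gives the same grasp; the last joint's range is limited). The gripper opens to 85 mm and grips with 20 to 120 N. Pads are 22 mm wide; open, the fingers measure 114 mm over their backs; the gripper's body (76 mm by 85 mm) begins 54 mm behind the grasp point. The pads swing forward as they close: fully open they stand 13 mm farther back than shut.
Start: joints at [1.154, 0.264, 1.604, -0, 1.274, -0.037], TCP at [0.25, 0.627, 0.405] pointing down, gripper open.
Joint ranges: [-2.63, 2.63], [-0.94, 2.18], [0.31, 2.57], [-1.31, 4.45], [0, 2.66], [-2.55, 2.55]. Speed limits (rad/s): [2.57, 2.57, 3.14, 3.14, 3.14, 3.14].

### API

Orientations are given as a rotation vector (axis times angle).
In Python, from workcell import bot gives the robot as it stands.
- The arm moves only by the tool drive_tool, never from a script. Its arguments are lists of equal length, an entry for each row: "claw": the finger opening in mm, from 0 to 85.4; "slide": the shift along the world's x, y, z each as a share of 0.5 m, from -1 to 1, a list of three; "yaw": the turn about the world's z as a share of 180 degrees, from -1 to 1. A call has 1 to 8 rows; each row is the pose to reach, as a shift and turn from the pose commanded when the call began, turning the shorter way round; what a row does not reach only later rows make up. A row lasts 1/12 s, in which the tool goes at most 41.7 mm and 7.16 degrees, less where a joint would pass 70% of its speed; a pose out of reach is approached as far as the arm can. A call with a number of a shift or a turn outside -1 to 1 is refused whole. A call with a gripper value outside its range is refused whole. The fingers move at their own pace and stop on an object; "newtons" is the grip in N (left out, the last holds). Time passes only in rows, so rows that repeat a pose let the fingers close. It gives the time, the measured TCP pose, the force, the opening and the grip force at its end, in the units of the state.
- bot.read_state(): the state, without advancing time (a new reading comes with each control period).
- bot.read_camera(name): name is "scene" or "top" or "wrist"; returns a dict with "color" (420x560x3 uint8, red, green, blue), "depth" (420x560 float32, m along the optical axis (not along the pixel's ray), 0 where there is no reading), "mtx" (3x3 intrinsics, pixels), "eye" and "rotation" of the camera in the world. Camera axes: x right, y up, looking along -z (the intrinsics and any distortion apply to the point x, -y, -z); pixel columns grow to the right and rows downward; lengths in m; the calibration is good to about 2 mm. A picture is of the moment at which its call begins.
- bot.finish_job(): hands the job in; it is judged then, once.
The state is a dict: "time": time; "q": joint angles; "joint_vel": joint speeds; "joint_torque": joint torques, N m; "tool_pos": TCP position; "tcp_rot": TCP orientation; "wrist_force": force on the tool from outside, world axes, zero at the start; "torque": the same for the moment, N m; "width": opening from 0.0 (shut) to 1.0 (fully open); "grip_force": force on a finger pad.
Only numpy, scipy, OpenCV 4.12 (cv2) and the standard library are available. Lean on these libraries where they do the work, as an engineer would, in place of code of your own. Each camera call takes 0.05 s, during which the arm holds its last target. There are 200 camera calls.

### The job

Close the small cardboard carton on the bench: fold its two short dust flaps down flat first, then lift the hanging lid flap up and over and press it down until its black tab snaps under the red catch and it stays shut. When the carton is shut, press the label printer's green button fully down and let it go. Be gentle with the carton, leave it standing where it is, and leave the other things on the bench alone.

Things in the scene. Friction and masses are not known exactly. Their poses are not given: they have to be found in the camera images.
- carton: open cardboard carton, 140 x 140 mm, about 2 kg with the blue clamp packed in it, loose on the bench. Origin: centre of its underside; z up; x points to the wall that carries the lid flap's hinge; the dust flaps are hinged on the +y and -y walls; the catch is on the -x wall. Dust-flap walls are 110 mm high, the other two 115 mm, all 5 mm thick
- lid (a joint): lid flap angle: 0 closed, 1.57 upright, 3.14 lying level outside, more: hanging outside (limit 3.6). Cardboard 140 mm long (hinge to edge) x 140 mm wide x 5 mm, with a black 40 mm wide tab sticking out 5 mm from the middle of its edge. Stays where it is put when open; shut but not caught, it springs up by about 0.7; caught, it stays below 0.03. Snapping in: 10 to 17 N, 25 mm from the edge
- lid_hinge (a point): middle of the lid flap's hinge line, at carton x +70 mm, z 117.5 mm; the line runs along carton y
- lid_edge (a point): middle of the lid flap's free edge (mid-thickness), 140 mm from the hinge line
- dust_a (a joint): angle of the dust flap on the carton's +y wall: 0 folded flat inward, 1.57 upright, more leaning outward (limit 2.4). Cardboard 55 mm long x 126 mm wide x 4 mm; stays where it is put
- dust_a_edge (a point): middle of the free edge of dust flap a; its hinge line is at carton y +70 mm, z 112 mm, along carton x
- dust_b (a joint): the same for the dust flap on the carton's -y wall
- dust_b_edge (a point): middle of the free edge of dust flap b; its hinge line is at carton y -70 mm, z 112 mm, along carton x
- catch_nose (a point): middle of the red spring catch's rounded nose (36 mm wide, radius 4 mm) on the carton's -x wall; it yields outward as the lid's tab is pressed past it and rises 8 mm above the shut lid. The shut lid's top is 120 mm above the carton's underside
- button (a joint): green print button travel: 0 up, 0.006 fully down; spring, about 5 N fully down
- button_top (a point): centre of the top of the green button (28 mm across), about 90 mm above the bench, on the grey label printer (130 x 120 x 70 mm, fixed); it moves with the button
- tape: orange roll, 90 mm across, 45 mm high, a bystander; origin at the centre of its underside
- jar: glass jar with red cap, 60 mm across, 75 mm high, a bystander; origin at the centre of its underside
- screwdriver: screwdriver with red handle, 190 mm long, lying on the bench, a bystander; x along it towards the tip
- tin: small tin with blue label, 60 mm across, 60 mm high, a bystander; origin at the centre of its underside
Mind the look-alikes: they are no part of the job. What is shaped like the carton but pink or yellow is not meant.

How it is judged:
By the outcome, as a careful person would: the job done as asked, in the order asked, and still so for the second after the job is handed in, with the robot touching nothing.
It also fails if it takes over 72 s, if anything falls off the work surface, if the arm or the gripper's body presses on something with over 40 N, if the wrist force passes 120 N, or if a joint passes its speed limit or range.

## Working session

There is one attempt and no reset: what is moved stays moved. The work goes in short steps, Python scripts to look and compute and a tool call to move; the robot and the scene stay as the last step left them, time stands still between calls to the robot, and variables do not carry over. Pictures are saved under pics/ and viewed, at most 10 in all, crops included, and the job is handed in when it is done.

Besides the shell and the picture viewer there is one more tool, called as name(argument=value, ...) on one line, values as JSON. drive_tool: Moves the arm, as the interface text tells. Shift numbers are shares of 0.5 m and turn numbers shares of 180 degrees, none past 1 either way. Its arguments: {"type":"object","properties":{"claw":{"type":"array","items":{"type":"number"}},"slide":{"type":"array","items":{"type":"array","items":{"type":"number"}}},"yaw":{"type":"array","items":{"type":"number"}},"newtons":{"type":"number"}},"required":["claw","slide","yaw"]}

```bash
mkdir -p pics
cat > h.py <<'E'
import numpy as np, cv2
from workcell import bot
def cam(n):
    c=bot.read_camera(n); return c
def cloud(c):
    d=c["depth"]; h,w=d.shape; K=c["mtx"]
    u,v=np.meshgrid(np.arange(w),np.arange(h))
    p=np.stack([(u-K[0,2])/K[0,0]*d,-(v-K[1,2])/K[1,1]*d,-d],-1)
    P=p@np.array(c["rotation"]).T+np.array(c["eye"]); P[d==0]=np.nan
    return P
E
python3 - <<'E'
from h import *
ims=[]
for n in ["scene","top"]:
    c=cam(n); np.savez(n+"0.npz",**c); cv2.imwrite(f"pics/{n}0.png",c["color"][...,::-1])
    print(n,c["eye"],c["rotation"],c["mtx"])
print(bot.read_state())
E
```

```text
scene [ 1.27208352 -0.63606132  1.16500405] [0.72480278 0.29795236 0.76895751] [[469.89579466   0.         277.97171304]
 [  0.         469.89579466 210.49061823]
 [  0.           0.           1.        ]]
top [0.393593   0.06419656 1.32129171] [ 0.0888013  -0.0848999  -1.56887763] [[457.85050554   0.         278.86178145]
 [  0.         457.85050554 207.152343  ]
 [  0.           0.           1.        ]]
{'time': 0.1, 'q': array([ 1.15408377e+00,  2.64680035e-01,  1.60529655e+00, -4.58009849e-06,
        1.27371741e+00, -3.68984176e-02]), 'joint_vel': array([-6.21470903e-04, -2.16240938e-03, -2.38250085e-03, -4.75200904e-04,
        2.75970842e-05,  2.25078042e-04]), 'joint_torque': array([ 5.39728317e-04, -5.16706753e+01, -3.68590593e+01,  1.26508877e-05,
        6.17367201e-03, -3.38587633e-06]), 'tool_pos': array([0.25012204, 0.62659139, 0.40345274]), 'tcp_rot': array([-0.59294024, -3.08465136,  0.00321731]), 'wrist_force': array([0.0197784 , 0.51639836, 0.82056413]), 'torque': array([-0.02185153,  0.0112267 , -0.00738269]), 'grip_force': 0.0, 'width': 1.0035806223325876}
```

View pics/scene0.png

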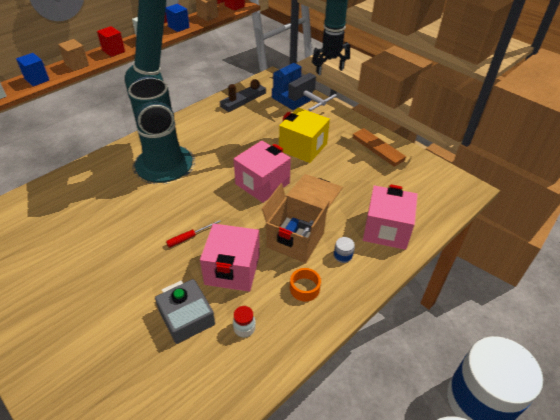

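View pics/top0.png

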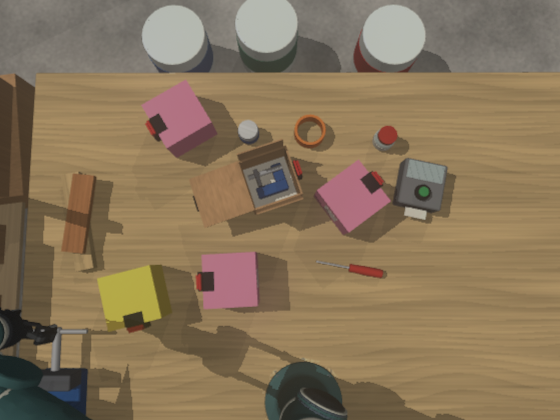

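The brown carton is at top (272,185): its lid hangs to the left (222,193) and the red catch is at (297,168). Look-alikes: pink at top (180,118), (353,197), (230,280), and yellow at (132,297). I choose the brown one. The printer's green button is at (424,192). Next I'll check a close crop and measure.

```bash
sed -i 's/np.array(c\["rotation"\])/cv2.Rodrigues(np.array(c["rotation"]))[0]/' h.py
python3 - <<'E'
from h import *
T=dict(np.load("top0.npz")); S=dict(np.load("scene0.npz"))
a=cv2.resize(T["color"][125:240,180:320],None,fx=3.4,fy=3.4,interpolation=2)
b=cv2.resize(S["color"][165:270,245:355],None,fx=3.7,fy=3.7,interpolation=2)
h=max(a.shape[0],b.shape[0]); pad=lambda x:np.pad(x,((0,h-x.shape[0]),(0,0),(0,0)))
im=np.hstack([pad(a),pad(b)])[:600]; im=cv2.resize(im,(800,int(im.shape[0]*800/im.shape[1]))); cv2.imwrite("pics/crop.png",im[...,::-1])
for n,c in(("top",T),("scene",S)):
    P=cloud(c); hsv=cv2.cvtColor(c["color"],cv2.COLOR_RGB2HSV)
    for nm,lo,hi in(("red",(0,190,100),(6,255,255)),("green",(50,120,60),(85,255,255))):
        m=cv2.inRange(hsv,lo,hi); k,l,s,ce=cv2.connectedComponentsWithStats(m)
        for i in range(1,k):
            if s[i,4]>15:
                q=P[l==i]; q=q[~np.isnan(q[:,0])]
                if len(q): print(n,nm,ce[i].round(),s[i,4],np.median(q,0).round(3),q[:,2].max().round(3))
# carton region cloud
P=cloud(T); 
np.set_printoptions(suppress=True,linewidth=250)
print("xyz along rows")
for v in range(135,235,6): print(v,[ "%d,%d,%d"%tuple(P[v,u]*1000) if P[v,u,2]==P[v,u,2] else '-' for u in range(186,312,9)])
E
```

```text
scene red [112.  39.] 397 [-0.544  0.172  0.242] 0.265
scene red [286. 114.] 18 [0.218 0.436 0.126] 0.131
scene red [277. 146.] 25 [0.336 0.273 0.127] 0.132
scene red [396. 186.] 31 [0.743 0.412 0.125] 0.132
scene red [284. 233.] 85 [0.637 0.015 0.123] 0.131
scene red [180. 238.] 202 [ 0.365 -0.178  0.022] 0.03
scene red [223. 266.] 90 [ 0.609 -0.195  0.124] 0.132
scene red [243. 314.] 272 [ 0.739 -0.236  0.075] 0.082
scene green [178. 293.] 80 [ 0.577 -0.326  0.091] 0.097
xyz along rows
135 ['721,316,120', '729,297,94', '739,279,57', '752,260,9', '755,235,-1', '755,209,-2', '739,177,55', '739,151,57', '748,128,22', '755,102,0', '755,76,-2', '755,49,-2', '747,23,27', '754,-3,0']
141 ['715,324,82', '724,305,48', '735,287,5', '736,261,2', '737,235,-1', '737,209,-2', '736,182,0', '727,153,36', '737,129,-3', '737,102,-1', '695,74,159', '737,49,-2', '736,22,2', '725,-1,43']
147 ['707,331,44', '718,314,2', '719,288,-2', '719,262,-2', '718,234,1', '718,208,0', '718,182,0', '718,155,0', '678,120,164', '682,98,146', '688,74,121', '690,50,115', '717,23,2', '717,-3,5']
153 ['701,341,-3', '701,3
[... 2014 characters left out ...]
19,103', '512,194,107', '512,170,114', '523,154,-4', '507,120,159', '523,101,1', '523,75,-5', '522,49,3', '523,23,-1', '523,-2,0']
219 ['505,336,0', '506,311,-4', '497,268,93', '497,243,97', '497,219,102', '505,205,1', '505,179,1', '505,154,-2', '505,127,-1', '505,101,-1', '505,75,-2', '505,49,0', '505,23,0', '505,-2,3']
225 ['488,335,0', '488,310,-2', '481,268,94', '488,258,-3', '488,232,-3', '488,206,-2', '488,179,1', '488,154,-2', '488,127,0', '488,101,1', '488,75,1', '488,49,-2', '488,23,0', '488,-2,3']
231 ['470,334,4', '471,310,-3', '470,283,3', '470,257,0', '470,231,3', '470,205,2', '471,179,-2', '471,154,-4', '470,127,1', '471,101,-3', '471,75,0', '471,49,-5', '470,23,1', '471,-2,0']
```

View pics/crop.png

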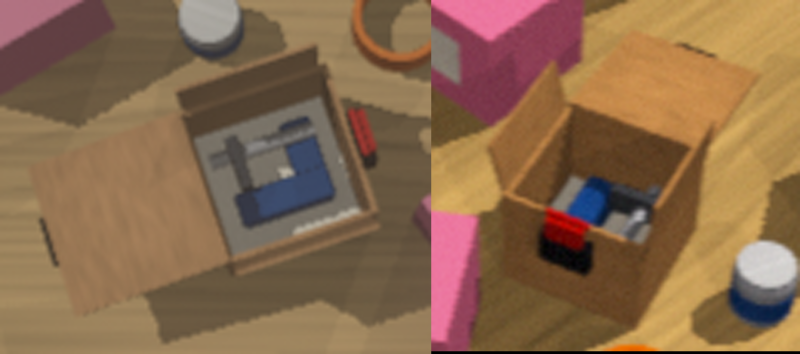

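The crop confirms the open brown carton with the red catch, its lid lying about level outside and both dust flaps upright. Next I'll fit its pose.

```bash
cat > fit.py <<'E'
from h import *
def hsvm(c,lo,hi): return cv2.inRange(cv2.cvtColor(c["color"],cv2.COLOR_RGB2HSV),lo,hi)>0
def axes(th): return np.array([np.cos(th),np.sin(th)]),np.array([-np.sin(th),np.cos(th)])
def local(P,c,th):
    ex,ey=axes(th); d=P[...,:2]-c
    return np.stack([d@ex,d@ey,P[...,2]],-1)
E
python3 - <<'E'
from fit import *
np.set_printoptions(suppress=True,precision=4)
T=dict(np.load("top0.npz")); S=dict(np.load("scene0.npz"))
PT=cloud(T).reshape(-1,3); PS=cloud(S).reshape(-1,3)
c0=np.array([.612,.088]); th=np.radians(108.7)
for it in range(3):
    out={}
    for n,P in(("T",PT),("S",PS)):
        P=P[~np.isnan(P[:,0])]
        L=local(P,c0,th); n_=n
        for nm,s in(("a",1),("b",-1)):
            q=L[(abs(L[:,0])<58)&(L[:,1]*s>55)&(L[:,1]*s<120)&(L[:,2]>.122)] if 0 else L[(abs(L[:,0])<.058)&(L[:,1]*s>.05)&(L[:,1]*s<.12)&(L[:,2]>.122)&(L[:,2]<.158)]
            if len(q)<20: print(n,nm,len(q)); continue
            A=np.c_[q[:,0],q[:,2]-.112,np.ones(len(q))]; k=np.linalg.lstsq(A,q[:,1],rcond=None)[0]
            print(n,nm,len(q),"slope_x %.3f lean %.3f hinge_y %.4f zmax %.4f"%(k[0],np.arctan(k[1])*s,k[2],np.nanmax(L[(abs(L[:,0])<.058)&(L[:,1]*s>.05)&(L[:,1]*s<.12),2])))
        q=L[(L[:,0]>.08)&(L[:,0]<.23)&(abs(L[:,1])<.09)&(L[:,2]>.08)&(L[:,2]<.125)]
        r=cv2.minAreaRect((q[:,:2]*1000).astype(np.float32)); k=np.polyfit(q[:,0]-.07,q[:,2],1)
        print(n,"lid rect",r,"plane",k,"x98",np.percentile(q[:,0],[1,99]),"y",np.percentile(q[:,1],[1,99]))
        m=hsvm(T if n=="T" else S,(0,190,100),(6,255,255)).reshape(-1)
        Q=local((PT if n=="T" else PS),c0,th); q=Q[m&(abs(Q[:,0]+.078)<.03)&(abs(Q[:,1])<.05)]
        if len(q): print(n,"catch",q.mean(0),q.min(0),q.max(0))
    break
# button from green mask, top view
for n,c in(("T",T),("S",S)):
    m=hsvm(c,(50,120,40),(85,255,255)); P=cloud(c); q=P[m]; q=q[(q[:,2]>.08)&(q[:,2]<.1)]; print("button",n,len(q),q.mean(0),q.min(0),q.max(0))
E
```

```text
T a 103 slope_x -0.001 lean 0.282 hinge_y 0.0726 zmax 0.1684
T b 180 slope_x 0.003 lean 0.077 hinge_y -0.0678 zmax 0.1682
T lid rect ((150.69320678710938, 2.8055801391601562), (140.38404846191406, 141.25123596191406), 0.08150982111692429) plane [-0.1447  0.1157] x98 [0.0815 0.2159] y [-0.0659  0.0719]
S a 242 slope_x 0.000 lean 0.274 hinge_y 0.0725 zmax 0.1683
S b 90 slope_x -0.010 lean 0.066 hinge_y -0.0723 zmax 0.1691
S lid rect ((149.3792724609375, 1.8223648071289062), (143.00424194335938, 138.6988525390625), 89.98809051513672) plane [-0.1448  0.1159] x98 [0.0813 0.215 ] y [-0.0679  0.07  ]
S catch [-0.0765 -0.0002  0.1204] [-0.0825 -0.0199  0.103 ] [-0.0638  0.0203  0.1307]<stdin>:25: RuntimeWarning: Mean of empty slice.
  ret = um.true_divide(
Traceback (most recent call last):
ValueError: zero-size array to reduction operation minimum which has no identity
```

drive_tool(claw=[0, 0, 0, 0, 0, 0, 0, 0], slide=[[0.26, -0.62, 0], [0.26, -0.62, 0], [0.26, -0.62, 0], [0.26, -0.62, 0], [0.26, -0.62, 0], [0.26, -0.62, 0], [0.26, -0.62, 0], [0.26, -0.62, 0]], yaw=[-0.275, -0.275, -0.275, -0.275, -0.275, -0.275, -0.275, -0.275], newtons=20)

```text
time: 0.77
tool_pos: [0.3792, 0.3175, 0.4043]
tcp_rot: [-1.836, -2.549, 0.001]
wrist_force: [1.2, 0.8, -0.3]
width: 0.003
grip_force: 0.0
```

drive_tool(claw=[0, 0, 0, 0, 0, 0, 0, 0], slide=[[0.242, -0.529, 0], [0.242, -0.529, 0], [0.242, -0.529, 0], [0.242, -0.529, 0], [0.242, -0.529, 0], [0.242, -0.529, 0], [0.242, -0.529, 0], [0.242, -0.529, 0]], yaw=[0, 0, 0, 0, 0, 0, 0, 0])

```text
time: 1.43
tool_pos: [0.5021, 0.0494, 0.4045]
tcp_rot: [1.836, 2.545, -0.003]
wrist_force: [0.3, 0.2, 0.3]
width: -0.0
grip_force: 0.0
```

Run:
```python
from fit import *
np.set_printoptions(suppress=True,precision=4)
s=bot.read_state(); R=cv2.Rodrigues(s["tcp_rot"])[0]; print(s["tool_pos"],R[:,1],R[:,2],np.degrees(np.arctan2(R[1,1],R[0,1])))
c=cam("wrist"); np.savez("w0.npz",**c); cv2.imwrite("pics/w0.png",c["color"][...,::-1]); print(c["eye"])
```

```text
[0.5021 0.0494 0.4045] [0.9489 0.3155 0.0002] [ 0.0013 -0.0034 -1.    ] 18.38964776752321
[0.4761 0.1275 0.3733]
```

View pics/w0.png

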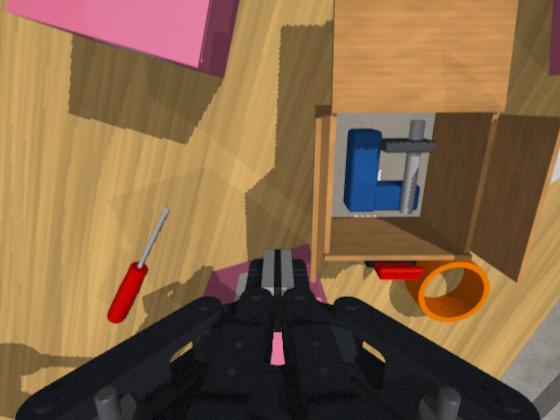

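Wrist view: finger tips at (278,270), just outside near dust flap a (col 322); the carton interior shows the blue clamp and the red catch is at (398,270). I'll descend outside the flap and sweep it in.

drive_tool(claw=[0, 0, 0], slide=[[0, 0, -0.08], [0, 0, -0.16], [0, 0, -0.16]], yaw=[0, 0, 0])

```text
time: 1.73
tool_pos: [0.4958, 0.0555, 0.3166]
tcp_rot: [-1.823, -2.544, 0.014]
wrist_force: [-1.8, -0.8, -1.6]
width: -0.0
grip_force: 0.0
```

drive_tool(claw=[0, 0, 0, 0, 0, 0, 0, 0], slide=[[0.028, 0.01, 0.008], [0.058, 0.02, 0.014], [0.08, 0.027, 0.014], [0.1, 0.034, 0.006], [0.118, 0.04, -0.008], [0.132, 0.045, -0.028], [0.139, 0.047, -0.044], [0.142, 0.048, -0.056]], yaw=[0, 0, 0, 0, 0, 0, 0, 0])

```text
time: 2.4
tool_pos: [0.5712, 0.0792, 0.295]
tcp_rot: [-1.829, -2.553, 0.002]
wrist_force: [-0.5, -0.3, 1.3]
width: 0.001
grip_force: 0.5
```

drive_tool(claw=[0, 0, 0, 0, 0], slide=[[0, 0, -0.008], [0, 0, -0.012], [0, 0, -0.016], [0, 0, -0.018], [0, 0, -0.018]], yaw=[0, 0, 0, 0, 0])

```text
time: 2.82
tool_pos: [0.5708, 0.0788, 0.2877]
tcp_rot: [-1.83, -2.553, 0.001]
wrist_force: [0.3, 1.0, 0.5]
width: -0.004
grip_force: 0.0
```

drive_tool(claw=[0, 0, 0], slide=[[0, 0, -0.003], [0, 0, -0.004], [0, 0, -0.004]], yaw=[0, 0, 0])

```text
time: 3.07
tool_pos: [0.5712, 0.0789, 0.2873]
tcp_rot: [1.83, 2.553, 0.0]
wrist_force: [-3.9, -0.6, 8.1]
width: 0.001
grip_force: 3.9
```

drive_tool(claw=[0, 0, 0], slide=[[0, 0, -0.003], [0, 0, -0.004], [0, 0, -0.004]], yaw=[0, 0, 0])

```text
time: 3.32
tool_pos: [0.5712, 0.0789, 0.287]
tcp_rot: [1.83, 2.553, 0.0]
wrist_force: [-7.8, -1.1, 17.1]
width: -0.001
grip_force: 8.4
```

drive_tool(claw=[0, 0, 0, 0, 0, 0, 0, 0], slide=[[0, 0, 0.07], [0, 0, 0.15], [0, 0, 0.18], [0.1, 0.034, 0.18], [0.2, 0.068, 0.18], [0.288, 0.097, 0.18], [0.288, 0.097, 0.18], [0.288, 0.097, 0.16]], yaw=[0, 0, 0, 0, 0, 0, 0, 0])

```text
time: 3.98
tool_pos: [0.7197, 0.129, 0.3657]
tcp_rot: [1.826, 2.55, 0.009]
wrist_force: [0.8, 0.7, -0.1]
width: -0.002
grip_force: 0.0
```

drive_tool(claw=[0, 0, 0], slide=[[0, 0, -0.05], [0, 0, -0.086], [0, 0, -0.086]], yaw=[0, 0, 0])

```text
time: 4.23
tool_pos: [0.7128, 0.127, 0.3145]
tcp_rot: [-1.826, -2.548, 0.011]
wrist_force: [-0.8, -0.6, -1.4]
width: 0.006
grip_force: 0.0
```

drive_tool(claw=[0, 0, 0, 0, 0, 0, 0, 0], slide=[[-0.022, -0.008, 0.012], [-0.052, -0.018, 0.02], [-0.075, -0.025, 0.02], [-0.095, -0.032, 0.014], [-0.112, -0.038, 0], [-0.126, -0.043, -0.02], [-0.133, -0.045, -0.038], [-0.136, -0.046, -0.05]], yaw=[0, 0, 0, 0, 0, 0, 0, 0])

```text
time: 4.9
tool_pos: [0.6462, 0.1041, 0.2958]
tcp_rot: [1.83, 2.553, -0.0]
wrist_force: [-0.9, -0.5, 1.3]
width: -0.007
grip_force: 0.5
```

drive_tool(claw=[0, 0, 0, 0, 0], slide=[[0, 0, -0.008], [0, 0, -0.012], [0, 0, -0.016], [0, 0, -0.018], [0, 0, -0.018]], yaw=[0, 0, 0, 0, 0])

```text
time: 5.32
tool_pos: [0.6475, 0.1046, 0.2874]
tcp_rot: [-1.83, -2.553, 0.0]
wrist_force: [-2.0, -1.0, 3.4]
width: 0.0
grip_force: 1.9
```

Press a touch more, rise, and look.

drive_tool(claw=[0, 0, 0], slide=[[0, 0, -0.003], [0, 0, -0.006], [0, 0, -0.006]], yaw=[0, 0, 0])

```text
time: 5.57
tool_pos: [0.6475, 0.1046, 0.2871]
tcp_rot: [1.83, 2.553, 0.0]
wrist_force: [-9.5, -1.0, 16.8]
width: 0.003
grip_force: 8.2
```

drive_tool(claw=[60, 60, 60, 60, 60, 60, 60, 60], slide=[[0, 0, 0.07], [0, 0, 0.14], [0, 0, 0.2], [-0.05, 0, 0.25], [-0.1, 0.06, 0.28], [-0.15, 0.12, 0.28], [-0.15, 0.12, 0.28], [-0.15, 0.12, 0.28]], yaw=[0, 0, 0, 0, 0, 0, 0, 0])

```text
time: 6.23
tool_pos: [0.5714, 0.166, 0.4245]
tcp_rot: [1.826, 2.555, 0.002]
wrist_force: [0.5, -0.6, -0.0]
width: 0.704
grip_force: 0.0
```

Run:
```python
from fit import *
np.set_printoptions(suppress=True,precision=4)
print(bot.read_state()["tool_pos"])
c0=np.array([.610,.0894]); th=np.radians(108.7)
w=cam("wrist"); s=cam("scene")
np.savez("w1.npz",**w)
cv2.imwrite("pics/v1.png",np.hstack([w["color"],cv2.resize(s["color"][130:305,200:410],(240,200)).repeat(1,0) if 0 else np.pad(cv2.resize(s["color"][130:305,200:410],(240,200)),((0,220),(0,0),(0,0)))])[...,::-1])
for n,c in(("W",w),("S",s)):
    P=cloud(c); L=local(P,c0,th)
    # black tab
    hsv=cv2.cvtColor(c["color"],cv2.COLOR_RGB2HSV)
    m=(hsv[...,2]<60)&(abs(L[...,0]-.212)<.02)&(abs(L[...,1])<.04)&(L[...,2]>.075)&(L[...,2]<.125)
    q=L[m]; print(n,"tab",m.sum(), q.mean(0) if len(q) else '',np.percentile(q,[3,97],axis=0) if len(q) else '')
    b=(abs(L[...,0]-.145)<.09)&(abs(L[...,1])<.09)&(L[...,2]>.085)&(L[...,2]<.125)&(hsv[...,2]>70)&(L[...,0]>.09)
    q=L[b]; print("lid x,y pct",np.percentile(q,[0.5,2,98,99.5],axis=0)[:,:2], np.polyfit(q[:,0]-.07,q[:,2],1))
    for nm,sg in(("a",1),("b",-1)):
        q=L[(abs(L[...,0])<.05)&(L[...,1]*sg>.02)&(L[...,1]*sg<.06)&(L[...,2]>.09)]; print(nm,len(q),np.median(q[:,2]) if len(q) else '')
```

```text
[0.5714 0.166  0.4245]
W tab 198 [0.216  0.0009 0.0949] [[ 0.2148 -0.0197  0.0934]
 [ 0.2174  0.0216  0.0966]]
lid x,y pct [[ 0.0908 -0.0689]
 [ 0.0928 -0.0668]
 [ 0.2125  0.0675]
 [ 0.2141  0.0696]] [-0.1427  0.1155]
a 3228 0.1134791753119628
b 2794 0.11350658629456176
S tab 0  
lid x,y pct [[ 0.0906 -0.0698]
 [ 0.0928 -0.0681]
 [ 0.2112  0.0677]
 [ 0.2144  0.0697]] [-0.146   0.1156]
a 737 0.5289323497377652
b 429 0.1149313440887294
```

View pics/v1.png

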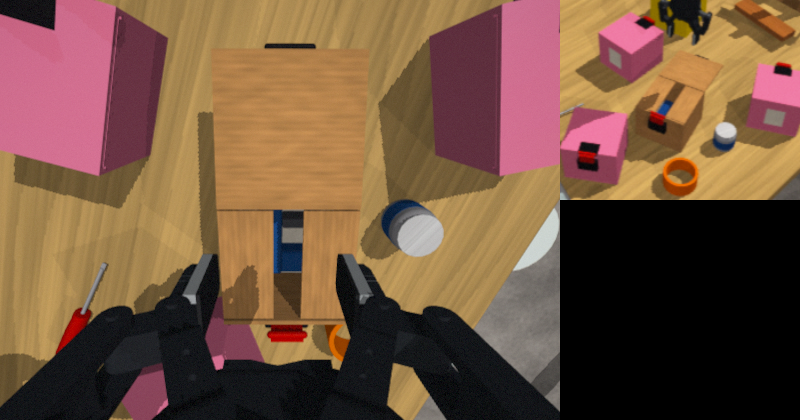

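Wrist view: both dust flaps are flat, the lid is at (290,130), its black tab at (290,46) and the catch at (287,332). I'll grip the tab across its 40 mm width to lift the lid.

drive_tool(claw=[60, 60, 60, 60, 60, 60, 60], slide=[[-0.02, 0.08, 0], [-0.04, 0.16, 0], [-0.06, 0.24, 0], [-0.073, 0.286, -0.02], [-0.073, 0.286, -0.1], [-0.073, 0.286, -0.1], [-0.073, 0.286, -0.1]], yaw=[0, 0, 0, 0, 0, 0, 0])

```text
time: 6.92
tool_pos: [0.5353, 0.3065, 0.3699]
tcp_rot: [-1.829, -2.551, 0.011]
wrist_force: [0.8, -0.0, 0.3]
width: 0.705
grip_force: 0.0
```

```bash
cat > tab.py <<'E'
from fit import *
np.set_printoptions(suppress=True,precision=4)
p=bot.read_state()["tool_pos"]
c0=np.array([.610,.0894]); th=np.radians(108.7)
print("tool local",local(p,c0,th),p)
w=cam("wrist"); np.savez("w2.npz",**w); cv2.imwrite("pics/w2.png",w["color"][...,::-1])
L=local(cloud(w),c0,th); hsv=cv2.cvtColor(w["color"],cv2.COLOR_RGB2HSV)
for nm,m in(("tab",(hsv[...,2]<60)&(abs(L[...,0]-.212)<.02)&(abs(L[...,1])<.025)&(L[...,2]>.075)&(L[...,2]<.12)),("lid",(hsv[...,2]>70)&(L[...,0]>.1)&(L[...,0]<.23)&(abs(L[...,1])<.08)&(L[...,2]>.08)&(L[...,2]<.125))):
    q=L[m]; print(nm,len(q),np.percentile(q,[2,98],axis=0) if len(q) else '')
E
python3 tab.py
```

```text
tool local [0.2296 0.0011 0.3699] [0.5353 0.3065 0.3699]
tab 257 [[ 0.2145 -0.0208  0.0928]
 [ 0.2185  0.0214  0.096 ]]
lid 16566 [[ 0.1024 -0.0622  0.0942]
 [ 0.2138  0.0641  0.1109]]
```

View pics/w2.png

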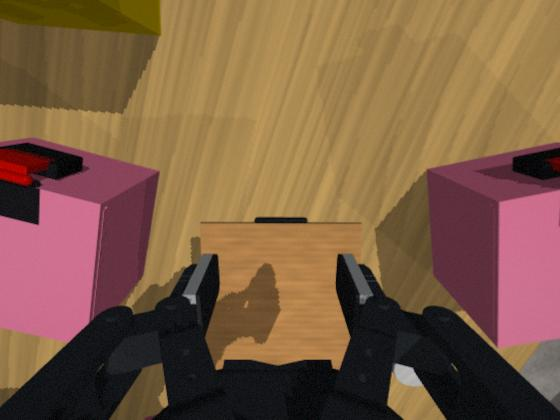

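View w2: tab at (280,220), pads at (205,280) and (352,280), clear of it and outside the edge. Descending.

drive_tool(claw=[60, 60, 60, 60, 60, 60], slide=[[0, 0, -0.06], [0, 0, -0.12], [0, 0, -0.18], [0, 0, -0.236], [0, 0, -0.236], [0, 0, -0.236]], yaw=[0, 0, 0, 0, 0, 0])

```text
time: 7.47
tool_pos: [0.5363, 0.3064, 0.2558]
tcp_rot: [-1.832, -2.551, 0.003]
wrist_force: [0.7, -0.5, -0.1]
width: 0.704
grip_force: 0.0
```

```bash
python3 tab.py
```

```text
tool local [0.2292 0.0002 0.2558] [0.5363 0.3064 0.2558]
tab 1016 [[ 0.2136 -0.0222  0.0917]
 [ 0.2192  0.0219  0.0957]]
lid 9567 [[ 0.1555 -0.0678  0.0927]
 [ 0.2138  0.0689  0.1031]]
```

View pics/w2.png

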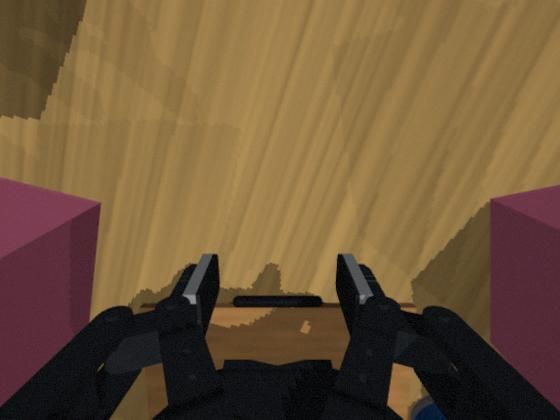

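The tab at (278,301) lies between the pads. I'll move slightly inward and grip.

drive_tool(claw=[60, 60, 36, 36, 36, 36, 36, 36], slide=[[0.002, -0.0066, 0], [0.002, -0.0066, 0], [0.002, -0.0066, 0], [0.002, -0.0066, 0], [0.002, -0.0066, 0], [0.002, -0.0066, 0], [0.002, -0.0066, 0], [0.002, -0.0066, 0]], yaw=[0, 0, 0, 0, 0, 0, 0, 0], newtons=20)

```text
time: 8.18
tool_pos: [0.5367, 0.3044, 0.2558]
tcp_rot: [1.83, 2.554, 0.0]
wrist_force: [0.0, 1.1, 0.9]
width: 0.423
grip_force: 0.3
```

```bash
python3 tab.py
```

```text
tool local [0.2271 0.0006 0.2558] [0.5367 0.3044 0.2558]
tab 1351 [[ 0.2138 -0.0179  0.088 ]
 [ 0.2312  0.0185  0.1196]]
lid 7446 [[ 0.1522 -0.0667  0.0899]
 [ 0.2138  0.0673  0.1027]]
```

View pics/w2.png

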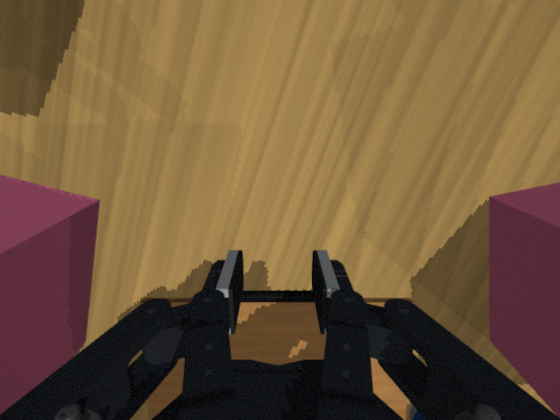

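Run:
```python
from fit import *
w=dict(np.load("w2.npz")); R=cv2.Rodrigues(w["rotation"])[0]
c0=np.array([.610,.0894]); ex,ey=axes(np.radians(108.7))
def pr(x,y,z):
    P=np.r_[c0+x*ex+y*ey,z]; p=R.T@(P-w["eye"]); K=w["mtx"]; return (K[0,2]-K[0,0]*p[0]/p[2]).round(),(K[1,2]+K[1,1]*p[1]/p[2]).round()
for z in(.083,.088,.093,.1,.12):
    print(z,[pr(x,.018,z) for x in(.216,.222,.238)])
P=local(cloud(w),c0,np.radians(108.7))
for v in range(246,340,6): print(v,[tuple((P[v,u]*1000).round()) for u in(226,232,238,318,324,330)])
```

```text
0.083 [(np.float64(245.0), np.float64(287.0)), (np.float64(244.0), np.float64(277.0)), (np.float64(243.0), np.float64(250.0))]
0.088 [(np.float64(244.0), np.float64(292.0)), (np.float64(243.0), np.float64(282.0)), (np.float64(242.0), np.float64(254.0))]
0.093 [(np.float64(243.0), np.float64(298.0)), (np.float64(242.0), np.float64(288.0)), (np.float64(241.0), np.float64(259.0))]
0.1 [(np.float64(241.0), np.float64(307.0)), (np.float64(241.0), np.float64(296.0)), (np.float64(239.0), np.float64(267.0))]
0.12 [(np.float64(236.0), np.float64(337.0)), (np.float64(235.0), np.float64(325.0)), (np.float64(233.0), np.float64(292.0))]
246 [(np.float64(199.0), np.float64(42.0), np.float64(-0.0)), (np.float64(199.0), np.float64(37.0), np.float64(-1.0)), (np.float64(200.0), np.float64(32.0), np.float64(1.0)), (np.float64(200.0), np.float64(-33.0), np.float64(1.0)), (np.float64(200.0), np.float64(-38.0), np.float64(1.0)), (np.float64(200.0), np.float64(-43.0), np.float64(0.0))]
252 [(np.float64(194.0), np.float64(42.0), np.float64(-1.0)), (np.float64(241.0), np.float64(23.0), np.float64(90.0)), (np
[... 4495 characters left out ...]
(np.float64(247.0), np.float64(15.0), np.float64(152.0)), (np.float64(219.0), np.float64(19.0), np.float64(120.0)), (np.float64(199.0), np.float64(21.0), np.float64(96.0)), (np.float64(198.0), np.float64(-21.0), np.float64(94.0)), (np.float64(221.0), np.float64(-19.0), np.float64(122.0)), (np.float64(247.0), np.float64(-15.0), np.float64(152.0))]
336 [(np.float64(246.0), np.float64(15.0), np.float64(153.0)), (np.float64(195.0), np.float64(24.0), np.float64(96.0)), (np.float64(195.0), np.float64(21.0), np.float64(96.0)), (np.float64(195.0), np.float64(-21.0), np.float64(97.0)), (np.float64(195.0), np.float64(-24.0), np.float64(96.0)), (np.float64(246.0), np.float64(-15.0), np.float64(154.0))]
```

The wrist depth puts the pads at x 218–240 mm, just beyond the tab (to 218.5) and at the right height. I'll reopen, shift about 4 mm inward and regrip.

drive_tool(claw=[52, 52, 52, 52, 52], slide=[[0, 0, 0], [0, 0, 0], [0.0013, -0.004, -0.002], [0.0025, -0.0075, -0.004], [0.0025, -0.0075, -0.004]], yaw=[0, 0, 0, 0, 0])

```text
time: 8.65
tool_pos: [0.5379, 0.3001, 0.2533]
tcp_rot: [-1.83, -2.553, 0.001]
wrist_force: [-0.4, -0.3, 0.6]
width: 0.607
grip_force: 0.0
```

drive_tool(claw=[36, 36, 36, 36, 36, 36], slide=[[0, 0, 0], [0, 0, 0], [0, 0, 0], [0, 0, 0], [0, 0, 0], [0, 0, 0]], yaw=[0, 0, 0, 0, 0, 0], newtons=20)

```text
time: 9.15
tool_pos: [0.5379, 0.3003, 0.2536]
tcp_rot: [1.83, 2.553, -0.001]
wrist_force: [0.2, -1.9, 0.9]
width: 0.499
grip_force: 20.3
```

The tab is gripped (20 N, about 42 mm). Lifting along the arc.

drive_tool(claw=[36, 36, 36, 36, 36, 36, 36, 36], slide=[[-0.0006, 0.002, 0.02], [-0.0009, 0.0026, 0.04], [-0.0009, 0.0026, 0.055], [-0.0008, 0.0025, 0.068], [-0.0003, 0.001, 0.082], [0, 0, 0.096], [0.0019, -0.0057, 0.123], [0.0019, -0.0057, 0.123]], yaw=[0, 0, 0, 0, 0, 0, 0, 0])

```text
time: 9.82
tool_pos: [0.5398, 0.2979, 0.3188]
tcp_rot: [1.829, 2.552, 0.007]
wrist_force: [-3.1, 1.9, 1.6]
width: 0.493
grip_force: 20.6
```

```bash
cat > lid.py <<'E'
from fit import *
np.set_printoptions(suppress=True,precision=4)
st=bot.read_state(); c0=np.array([.610,.0894]); th=np.radians(108.7)
print("tool local",local(st["tool_pos"],c0,th),"w",st["width"],st["grip_force"])
for n in("scene","top"):
    c=cam(n); L=local(cloud(c),c0,th); hsv=cv2.cvtColor(c["color"],cv2.COLOR_RGB2HSV)
    q=L[(L[...,0]>-.08)&(L[...,0]<.23)&(abs(abs(L[...,1])-.055)<.01)&(L[...,2]>.13)&(L[...,2]<.27)&(hsv[...,2]>60)&(hsv[...,1]>70)&(hsv[...,0]<25)]
    if len(q)>20:
        d=q[:,[0,2]]-[.072,.1175]; r=np.hypot(*d.T); k=(r>.03)&(r<.145); print(n,k.sum(),"lid angle",np.median(np.arctan2(d[k,1],d[k,0])),"max z",q[:,2].max())
E
python3 lid.py
```

```text
tool local [ 0.22   -0.0004  0.3188] w 0.49311903353768677 20.641213953495026
scene 289 lid angle 0.27190750256023144 max z 0.25319493843639107
top 431 lid angle 0.25874926526145775 max z 0.15554808398949183
```

Lid is at about 0.26 rad above level and held. I'll release, back out, close the fingers, and push it over from outside.

drive_tool(claw=[60, 60, 60, 60, 30, 0, 0, 0], slide=[[0, 0, 0], [0, 0, 0], [-0.007, 0.021, 0], [-0.0154, 0.0454, -0.005], [-0.0154, 0.0454, -0.022], [-0.0154, 0.0454, -0.022], [-0.0154, 0.0454, -0.022], [-0.0154, 0.0454, -0.022]], yaw=[0, 0, 0, 0, 0, 0, 0, 0])

```text
time: 10.58
tool_pos: [0.5309, 0.3202, 0.3034]
tcp_rot: [-1.829, -2.554, 0.002]
wrist_force: [0.0, -0.6, 0.2]
width: 0.134
grip_force: 0.0
```

```bash
python3 lid.py
```

```text
tool local [0.244  0.0009 0.3034] w 0.13425624476460044 0.0
scene 276 lid angle 0.2591177473357914 max z 0.213381705687282
top 507 lid angle 0.2573198739305114 max z 0.15954700350785567
```

drive_tool(claw=[0, 0, 0, 0, 0, 0, 0, 0], slide=[[0.007, -0.02, 0.006], [0.0147, -0.0435, 0.02], [0.0175, -0.0518, 0.05], [0.0218, -0.0643, 0.077], [0.0262, -0.0775, 0.102], [0.032, -0.0945, 0.125], [0.0384, -0.1134, 0.146], [0.0454, -0.1342, 0.165]], yaw=[0, 0, 0, 0, 0, 0, 0, 0])

```text
time: 11.35
tool_pos: [0.5543, 0.2524, 0.3888]
tcp_rot: [1.83, 2.553, 0.003]
wrist_force: [-1.0, 2.0, 2.0]
width: -0.002
grip_force: 1.0
```

```bash
python3 lid.py
```

```text
tool local [0.1723 0.0005 0.3888] w -0.0016060000864233437 1.028398247435689
scene 428 lid angle 0.9101334613960756 max z 0.22930306402259348
top 321 lid angle 0.9134386932902028 max z 0.2073285864639416
```

drive_tool(claw=[0, 0, 0, 0, 0, 0, 0, 0], slide=[[0.0154, -0.0455, 0.032], [0.0327, -0.0966, 0.052], [0.0513, -0.1515, 0.062], [0.0625, -0.1847, 0.06], [0.0744, -0.2197, 0.056], [0.0897, -0.2652, 0.04], [0.1038, -0.3068, 0.016], [0.116, -0.343, -0.017]], yaw=[0, 0, 0, 0, 0, 0, 0, 0])

```text
time: 12.12
tool_pos: [0.6126, 0.0802, 0.3786]
tcp_rot: [1.829, 2.551, 0.001]
wrist_force: [0.4, 0.6, -0.0]
width: -0.0
grip_force: 0.5
```

```bash
python3 lid.py
```

```text
tool local [-0.0096  0.0005  0.3786] w -0.00016700162996818426 0.5457230219326448
scene 53 lid angle 2.3632246330906193 max z 0.21782836856525944
top 264 lid angle 2.390238268265473 max z 0.26320016919120626
```

drive_tool(claw=[0, 0, 0, 0, 0, 0], slide=[[0.0055, -0.016, -0.02], [0.0103, -0.0303, -0.04], [0.0173, -0.0511, -0.084], [0.0205, -0.0606, -0.115], [0.0215, -0.0634, -0.134], [0.0215, -0.0634, -0.134]], yaw=[0, 0, 0, 0, 0, 0])

```text
time: 12.72
tool_pos: [0.6217, 0.0499, 0.3081]
tcp_rot: [-1.828, -2.551, 0.005]
wrist_force: [-1.1, 1.6, -0.5]
width: 0.003
grip_force: 0.1
```

drive_tool(claw=[0, 0, 0, 0, 0], slide=[[0.001, -0.003, -0.007], [0.001, -0.003, -0.014], [0.001, -0.003, -0.02], [0.001, -0.003, -0.024], [0.001, -0.003, -0.024]], yaw=[0, 0, 0, 0, 0])

```text
time: 13.13
tool_pos: [0.6237, 0.0487, 0.3018]
tcp_rot: [1.828, 2.552, 0.002]
wrist_force: [-3.7, -0.4, 8.7]
width: 0.005
grip_force: 3.7
```

drive_tool(claw=[0, 0, 0, 0], slide=[[0, 0, -0.002], [0, 0, -0.004], [0, 0, -0.005], [0, 0, -0.005]], yaw=[0, 0, 0, 0])

```text
time: 13.47
tool_pos: [0.6237, 0.0486, 0.2993]
tcp_rot: [1.828, 2.552, 0.002]
wrist_force: [-2.0, -1.5, 7.9]
width: -0.0
grip_force: 3.7
```

drive_tool(claw=[0, 0, 0, 0], slide=[[0, 0, -0.001], [0, 0, -0.002], [0, 0, -0.003], [0, 0, -0.003]], yaw=[0, 0, 0, 0])

```text
time: 13.8
tool_pos: [0.6236, 0.0485, 0.2964]
tcp_rot: [1.828, 2.552, 0.002]
wrist_force: [0.2, -0.6, 1.3]
width: 0.0
grip_force: 0.9
```

drive_tool(claw=[0, 0, 0, 0, 0, 0], slide=[[0, 0, -0.002], [0, 0, -0.004], [0, 0, -0.005], [0, 0, -0.006], [0, 0, -0.007], [0, 0, -0.007]], yaw=[0, 0, 0, 0, 0, 0])

```text
time: 14.3
tool_pos: [0.6234, 0.0488, 0.2929]
tcp_rot: [1.83, 2.553, 0.001]
wrist_force: [-2.4, 0.1, 7.1]
width: -0.001
grip_force: 4.0
```

drive_tool(claw=[0, 0, 0, 0], slide=[[0, 0, -0.001], [0, 0, -0.002], [0, 0, -0.003], [0, 0, -0.003]], yaw=[0, 0, 0, 0])

```text
time: 14.63
tool_pos: [0.6235, 0.0488, 0.2926]
tcp_rot: [1.83, 2.553, 0.002]
wrist_force: [-4.5, -0.5, 12.9]
width: -0.001
grip_force: 6.5
```

Solid stop at lid-top height 120 mm. Rising to check.

drive_tool(claw=[0, 0, 0, 0, 0, 0, 0, 0], slide=[[0, 0, 0.03], [0, 0, 0.1], [0, 0, 0.18], [0, -0.08, 0.2], [0, -0.16, 0.2], [-0.03, -0.24, 0.2], [-0.06, -0.32, 0.2], [-0.06, -0.4, 0.2]], yaw=[0, 0, 0, 0, 0, 0, 0, 0])

```text
time: 15.3
tool_pos: [0.591, -0.1519, 0.3893]
tcp_rot: [-1.827, -2.552, 0.001]
wrist_force: [-0.1, -0.5, 0.2]
width: 0.003
grip_force: 0.0
```

Run:
```python
from fit import *
np.set_printoptions(suppress=True,precision=4)
c0=np.array([.610,.0894]); th=np.radians(108.7)
print(bot.read_state()["tool_pos"])
s=cam("scene"); t=cam("top"); w=cam("wrist")
a=cv2.resize(s["color"][165:345,150:360],(420,360)); b=cv2.resize(t["color"][110:250,180:460],(720,360))[:,:380]
cv2.imwrite("pics/shut.png",np.hstack([a,b])[...,::-1])
for n,c in(("S",s),("T",t)):
    L=local(cloud(c),c0,th); hsv=cv2.cvtColor(c["color"],cv2.COLOR_RGB2HSV)
    q=L[(abs(L[...,0])<.06)&(abs(L[...,1])<.06)&(L[...,2]>.1)&(L[...,2]<.2)]
    print(n,len(q),"lid slope",np.polyfit(q[:,0],q[:,2],1),np.median(q[:,2]))
for n,c in(("S",s),("T",t),("W",w)):
    P=cloud(c); hsv=cv2.cvtColor(c["color"],cv2.COLOR_RGB2HSV)
    m=(hsv[...,0]>45)&(hsv[...,0]<85)&(hsv[...,1]>110)&(hsv[...,2]>30); q=P[m&(P[...,2]>.06)&(P[...,2]<.11)&(np.hypot(P[...,0]-.577,P[...,1]+.326)<.04)]
    if len(q): print("button",n,len(q),q.mean(0),np.percentile(q,[3,97],axis=0))
```

```text
[ 0.591  -0.1519  0.3893]
S 1121 lid slope [-0.0058  0.1202] 0.12031841511460217
T 1989 lid slope [-0.0053  0.12  ] 0.12003733796628224
button S 98 [ 0.5767 -0.3257  0.0895] [[ 0.5621 -0.3376  0.081 ]
 [ 0.5883 -0.3099  0.0955]]
button T 8 [ 0.5829 -0.3287  0.0909] [[ 0.5797 -0.3322  0.0867]
 [ 0.5859 -0.3258  0.0934]]
```

View pics/shut.png

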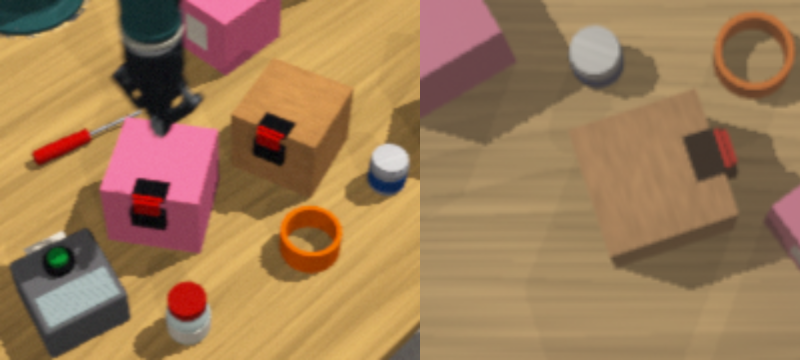

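The left half shows the lid flat under the red catch at (268,138); the right half shows the tab under the catch at (722,150). The carton is shut. Next, the green button at (58,260).

drive_tool(claw=[0, 0, 0, 0, 0, 0, 0, 0], slide=[[-0.008, -0.08, 0], [-0.016, -0.16, 0], [-0.024, -0.24, 0], [-0.032, -0.31, 0], [-0.032, -0.347, -0.02], [-0.032, -0.347, -0.1], [-0.032, -0.347, -0.18], [-0.032, -0.347, -0.18]], yaw=[0, 0, 0, 0, 0, 0, 0, 0])

```text
time: 16.12
tool_pos: [0.574, -0.3217, 0.2896]
tcp_rot: [-1.82, -2.539, 0.0]
wrist_force: [-2.4, 1.0, -2.0]
width: 0.003
grip_force: 0.0
```

Run:
```python
from fit import *
np.set_printoptions(suppress=True,precision=4)
print(bot.read_state()["tool_pos"])
for n in("scene","wrist"):
    c=cam(n); P=cloud(c); hsv=cv2.cvtColor(c["color"],cv2.COLOR_RGB2HSV)
    m=(hsv[...,0]>45)&(hsv[...,0]<85)&(hsv[...,1]>110)&(hsv[...,2]>25)&(np.hypot(P[...,0]-.577,P[...,1]+.326)<.04)
    q=P[m&(P[...,2]>.086)&(P[...,2]<.1)]
    if len(q): print(n,len(q),q.mean(0),np.percentile(q,[3,97],axis=0))
    if n=="wrist": cv2.imwrite("pics/btn.png",c["color"][...,::-1])
```

```text
[ 0.574  -0.3217  0.2896]
scene 76 [ 0.5762 -0.3267  0.0918] [[ 0.5635 -0.3384  0.0868]
 [ 0.588  -0.3154  0.0959]]
wrist 919 [ 0.5712 -0.3187  0.091 ] [[ 0.5607 -0.3298  0.0871]
 [ 0.5849 -0.3109  0.0927]]
```

View pics/btn.png

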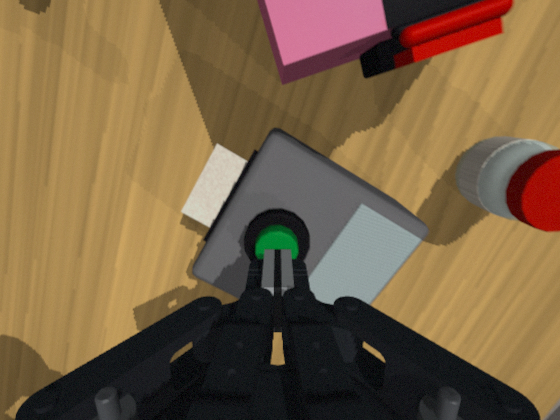

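The button at (276,242) is just ahead of the fingertips at (278,255). Pressing slowly.

drive_tool(claw=[0, 0, 0, 0, 0, 0], slide=[[0, 0, -0.02], [0, 0, -0.04], [0, 0, -0.055], [0, 0, -0.065], [0, 0, -0.07], [0, 0, -0.07]], yaw=[0, 0, 0, 0, 0, 0])

```text
time: 16.72
tool_pos: [0.5771, -0.3245, 0.265]
tcp_rot: [-1.83, -2.553, -0.0]
wrist_force: [1.1, 2.1, 1.2]
width: -0.001
grip_force: 0.8
```

drive_tool(claw=[0, 0, 0, 0, 0, 0], slide=[[0, 0, -0.003], [0, 0, -0.006], [0, 0, -0.009], [0, 0, -0.011], [0, 0, -0.012], [0, 0, -0.012]], yaw=[0, 0, 0, 0, 0, 0])

```text
time: 17.22
tool_pos: [0.5773, -0.3247, 0.2597]
tcp_rot: [1.83, 2.553, 0.0]
wrist_force: [-1.3, 1.9, 4.5]
width: -0.001
grip_force: 2.3
```

drive_tool(claw=[0, 0, 0, 0], slide=[[0, 0, -0.002], [0, 0, -0.004], [0, 0, -0.005], [0, 0, -0.005]], yaw=[0, 0, 0, 0])

```text
time: 17.55
tool_pos: [0.5774, -0.3248, 0.2593]
tcp_rot: [1.83, 2.553, 0.0]
wrist_force: [-4.7, 3.8, 14.8]
width: 0.0
grip_force: 7.2
```

drive_tool(claw=[0, 0, 0, 0], slide=[[0, 0, -0.002], [0, 0, -0.004], [0, 0, -0.004], [0, 0, -0.004]], yaw=[0, 0, 0, 0])

```text
time: 17.88
tool_pos: [0.5774, -0.3247, 0.2591]
tcp_rot: [1.829, 2.553, 0.0]
wrist_force: [-8.1, 7.5, 23.3]
width: 0.0
grip_force: 11.3
```

Hard stop about 6 mm down, so the button is fully pressed. Releasing and verifying.

drive_tool(claw=[0, 0, 0, 0, 0, 0, 0, 0], slide=[[0, 0, 0.02], [0, 0, 0.1], [0, 0, 0.18], [0, 0, 0.26], [-0.05, 0, 0.3], [-0.1, 0, 0.3], [-0.1, 0, 0.3], [-0.1, 0, 0.3]], yaw=[0, 0, 0, 0, 0, 0, 0, 0])

```text
time: 18.55
tool_pos: [0.5262, -0.3249, 0.4047]
tcp_rot: [1.831, 2.552, -0.0]
wrist_force: [0.6, 0.7, 0.5]
width: -0.002
grip_force: 0.0
```

Run:
```python
from fit import *
c0=np.array([.610,.0894]); th=np.radians(108.7)
s=cam("scene"); P=cloud(s); L=local(P,c0,th); hsv=cv2.cvtColor(s["color"],cv2.COLOR_RGB2HSV)
q=L[(abs(L[...,0])<.06)&(abs(L[...,1])<.06)&(L[...,2]>.1)&(L[...,2]<.2)]; sl=np.polyfit(q[:,0],q[:,2],1); print(sl)
m=(hsv[...,0]>45)&(hsv[...,0]<85)&(hsv[...,1]>110)&(hsv[...,2]>30)&(np.hypot(P[...,0]-.577,P[...,1]+.326)<.04); print("button z",np.percentile(P[m][:,2],[50,90]))
if abs(sl[0])<.03: print(bot.finish_job())
```

```text
[-0.00222254  0.12025433]
button z [0.09107785 0.09555704]
the job is handed in; nothing more can be done
None
```

The carton is shut with its tab under the red catch, the green button was pressed to its stop and came back up, and the job is handed in at about 18.6 s; the result of the judging was not shown.

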